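Gauge a planed strip on the bench thickness micrometer

TASK

Take the thickness of the planed wooden strip that lies by itself: slide it along the gauge's ground table, under the spindle, until its end is home against the frame, then turn the small ratchet knob on top clockwise until the spindle nips the wood and the ratchet slips, about a tenth of a turn and never more than half a turn. Let the knob sink freely as it turns, neither holding it up nor pressing it down, so that the ratchet alone sets the force on the wood. Leave the strip home and nipped with your hands off, and the pencil, tape measure and sanding block where they are.

Things in the scene. Friction and masses are not known exactly. Their poses are not given: they have to be found in the camera images.
- gauge: Bench thickness micrometer, screwed down: grey C-frame on a foot 185 x 80 mm, 176 mm high. Origin on the work surface under the spindle axis; x points along its table into the throat, away from the open end where the strip goes in; z up. The frame's arm, 36 mm wide, reaches out over the table to x = -28 mm; its underside is 66 mm, its top 88 mm above the work surface.
- anvil (a point): Middle of the anvil, flush in the flat ground table on which the strip slides, under the spindle. Table 18 mm above the work surface, 58 mm wide, from 108 mm before this point (open end) to 35 mm behind it; the grey foot round it is 1.5 mm lower.
- throat (a point): Middle of the end stop: the frame's upright face behind the spindle, 40 mm wide, square to the gauge's x, 38 mm from the spindle axis; this point is 11 mm above the table.
- spindle: Upright steel rod of 10 mm with a 13 mm foot; origin at the centre of its lower face, 44 to 47 mm above the work surface at the start. It slides without turning and carries the thimble (26 mm across, 54 to 98 mm above this face) and the ratchet knob. One turn of the thimble clockwise from above lowers all three 10 mm. The thread takes 0.03 N m to turn and holds its place.
- knob (a point): Middle of the knurled ratchet knob on top: upright cylinder 20 mm across, reaching 12 mm above and 12 mm below this point, 114 mm above the spindle's face; turns without end. The wider thimble's top is 16 mm below this point; turning the thimble by hand would bypass the ratchet. The knob sinks 10 mm a turn as it drives the spindle.
- ratchet (a joint): Slip of the knob on the thimble, rad, clockwise from above positive, 0 at the start. The knob drives the thimble up to 0.06 N m, then slips (either way round). Left free to sink it slips when the spindle presses the strip with about 20 N. Pushing down on the knob adds to that force; held up with some 20 N, the knob slips while the spindle is still clear of the wood.
- strip: Planed softwood strip, 170 mm long, 45 wide, some 20 thick (to be gauged), about 0.1 kg, lying by itself right of the gauge, nearer the robot than all other wood. Origin at the centre of its underside; y along it, x across, z up. Either end goes in first. Home: end on the throat, origin on the table 47 mm before the spindle axis (x = -47 mm, y = 0 of the gauge), length along the gauge's x.
- pencil: Flat yellow carpenter's pencil, 15 x 169 x 8 mm, a bystander to the left. Origin at its underside.
- tape_measure: Yellow pocket tape measure standing on its edge, 38 x 80 x 66 mm high, a bystander left of the gauge, beyond the pencil. Origin at the centre of its underside.
- sanding_block: Brown sanding block, 64 x 118 x 35 mm, a bystander on the far right. Origin at the centre of its underside.
Not all that is in view belongs to the job. Several things have the shape of the gauge; the one meant has the colours described above.

How it is judged:
On the way, in this order (a step that is already met when the one before it is completed fails the run):
1. the strip lies flat on the gauge's table under the spindle, its end home against the frame (x of strip in the frame of gauge between -0.0505 and -0.0435 m and y of strip in the frame of gauge between -0.01 and 0.01 m and z of strip in the frame of gauge between 0.015 and 0.021 m and angle between the y axis of strip and the x axis of gauge, either way round below 0.1 rad), for 0.2 s.
2. the spindle presses on the strip with 15 N or more and the ratchet has slipped 0.3 rad or more (all of step 1 and contact force between spindle and strip above 15 N and value of joint ratchet above 0.3 rad), for 0.2 s.
At the end, for the whole second after the job is handed in: The strip lies flat and still on the gauge's table, its end within 3.5 mm of the frame, within 10 mm of the middle and 0.10 rad of straight, nipped by the spindle with at least 13 N; the ratchet has slipped between 0.3 and 3.3 rad in all (all of step 1 and contact force between spindle and strip above 13 N and value of joint ratchet between 0.3 and 3.3 rad and linear speed of strip below 0.01 m/s); the robot touches nothing.
It fails at once if the spindle is forced onto the strip with more than 30 N (contact force between spindle and strip above 30 N).
It fails at once if the ratchet is slipped on past half a turn (3.3 rad) (value of joint ratchet above 3.3 rad).
It fails at once if the pencil, the tape measure or the sanding block is moved more than 30 mm (distance of any of pencil, tape_measure, sanding_block from where it was at the start of the episode above 0.03 m).
It also fails if it takes over 72 s, if anything falls off the work surface, if the arm or the gripper's body presses on something with over 40 N, if the wrist force passes 120 N, or if a joint passes its speed limit or range.

ROBOT

A 6-joint arm with a two-finger parallel gripper is mounted at the origin on the work surface; the furniture and walls round the work are solid. World frame = base frame: x ahead of the robot, y to its left, z up, the work surface at z = 0. Lengths are in m, angles in rad, forces in N, time in s.
With the tool pointing down it reaches from about 0.35 to 0.975 m from the base axis. Payload 4.9 kg.
Tool frame: the origin (TCP) lies between the finger pads; the fingertips stand 22 mm ahead of it and the grasp point (between the pads) lies 3 mm ahead of it; z points along the fingers, y is the line along which they close (so a half turn about z gives the same grasp; the last joint's range is limited). The gripper opens to 85 mm and grips with 20 to 120 N. Pads are 22 mm wide; open, the fingers measure 114 mm over their backs; the gripper's body (76 mm by 85 mm) begins 54 mm behind the grasp point. The pads swing forward as they close: fully open they stand 13 mm farther back than shut.
Start: joints at [-1.383, 0.053, 1.613, -0, 1.476, -0.119], TCP at [0.189, -0.596, 0.253] pointing down, gripper open.
Joint ranges: [-3.01, 3.01], [-1.01, 2.22], [0.06, 2.58], [-1.02, 4.17], [0.09, 2.62], [-3.14, 3.14]. Speed limits (rad/s): [2.57, 2.57, 3.14, 3.14, 3.14, 3.14].

INTERFACE

Orientations are given as a unit quaternion [w, x, y, z].
In Python, from plant import state, grab_frame, get_calibration, job_done, recognise, regions_of gives the robot as it stands.
- The arm moves only by the tool apply_moves, never from a script. Its argument "targets" is a list of rows, each an object with "translation": the shift along the tool's x, y, z normalised to -1 to 1, where 1 is 100 mm, a list of three; "twist": the turn about the tool's z normalised to -1 to 1, where 1 is 0.1 rad; "hand": the opening, from 0 (shut) to 1 (fully open). A call has 1 to 8 rows; each row shifts and turns the commanded pose from where the row before left it, along the tool's axes as they then stand; what a row does not reach is not made up. A row lasts 1/10 s, in which the tool goes at most 50 mm and 8.59 degrees, less where a joint would pass 70% of its speed; a pose out of reach is approached as far as the arm can. A call with a number of a shift or a turn outside -1 to 1 is refused whole. A call with a gripper value outside its range is refused whole. The fingers move at their own pace and stop on an object; the grip force is fixed at half the most. Time passes only in rows, so rows that do not move let the fingers close. It gives the time, the measured TCP pose, the force, the opening and the grip force at its end, in the units of the state.
- state(): the state, without advancing time (a new reading comes with each control period).
- grab_frame(name): name is "side" or "top"; returns the picture (384x512x3 uint8, red, green, blue); there is no depth.
- get_calibration(name): a dict with "camera_matrix" (3x3 intrinsics, pixels), "pose" (4x4, takes a point from camera to world coordinates). Camera axes: x right, y up, looking along -z (the intrinsics and any distortion apply to the point x, -y, -z); pixel columns grow to the right and rows downward; lengths in m; the calibration is good to about 2 mm. A picture is of the moment at which its call begins. get_calibration takes no time and is no camera call.
- job_done(): hands the job in; it is judged then, once.
Trained networks look in the newest picture that a camera, given by its name, has taken for a name from the list of things; names that differ only in an ending like _2 or _b are one class to them, and where a whole thing is asked for, a point or a joint stands for the part that bears it (a point fixed in the world has none). Each returns a list of dicts, best first, with "score" (0 to 1); they miss things now and then, are a little off and sometimes report something else, mostly with a low value. They report only what shows in the picture. A call takes as long as a camera call. They do not tell look-alikes from the thing itself.
- recognise(camera, query): "point" ([x, y, z] in m, in world coordinates, good to about 4 mm: the middle of the surface that is visible of it).
- regions_of(camera, query): "pixels" (384x512 bool, what is visible of it).
The state is a dict: "time": time; "joint_pos": joint angles; "joint_vel": joint speeds; "joint_efforts": joint torques, N m; "tool_pos": TCP position; "tool_rot": TCP orientation; "contact_force": force on the tool from outside, world axes, zero at the start; "ft_torque": the same for the moment, N m; "gripper_width": opening from 0.0 (shut) to 1.0 (fully open); "grasp_force": force on a finger pad.
Only numpy, scipy, OpenCV 4.12 (cv2) and the standard library are available. Lean on these libraries where they do the work, as an engineer would, in place of code of your own. Each camera call takes 0.05 s, during which the arm holds its last target. There are 200 camera calls.

## Working session

There is one attempt and no reset: what is moved stays moved. The work goes in short steps, Python scripts to look and compute and a tool call to move; the robot and the scene stay as the last step left them, time stands still between calls to the robot, and variables do not carry over. Pictures are saved under pics/ and viewed, at most 10 in all, crops included, and the job is handed in when it is done.

Besides the shell and the picture viewer there is one more tool, called as a command line: name --argument value ..., lists and objects as JSON in quotes. apply_moves: Moves the arm, as the interface text tells. Its arguments: {"type":"object","properties":{"targets":{"type":"array"}},"required":["targets"]}

```bash
mkdir -p pics; ls; python3 - <<'E'
from plant import *
import cv2,numpy as np
for c in("side","top"):
    im=grab_frame(c);cv2.imwrite(f"pics/{c}0.png",im[:,:,::-1])
    k=get_calibration(c);print(c,np.round(k["camera_matrix"],1).tolist(),np.round(k["pose"],3).tolist())
    for q in("gauge","strip","knob","spindle","anvil","throat","pencil","tape_measure","sanding_block"):
        print(q,[(round(r["score"],2),np.round(r["point"],3).tolist()) for r in recognise(c,q)][:5])
print(state())
E
```

```text
pics
side [[374.6, 0.0, 253.1], [0.0, 374.6, 190.8], [0.0, 0.0, 1.0]] [[-1.0, 0.01, 0.01, 0.522], [0.004, -0.421, 0.907, 1.062], [0.013, 0.907, 0.421, 0.621], [0.0, 0.0, 0.0, 1.0]]
gauge [(0.91, [0.281, -0.205, 0.026]), (0.55, [0.617, 0.106, 0.02])]
strip [(0.7, [0.488, -0.161, 0.023]), (0.65, [0.611, 0.102, 0.162]), (0.55, [0.617, 0.107, 0.018]), (0.48, [0.612, 0.1, 0.137])]
knob [(0.41, [0.614, 0.097, 0.16])]
spindle [(0.47, [0.613, 0.1, 0.136]), (0.45, [0.271, -0.219, 0.14])]
anvil [(0.84, [0.615, 0.109, 0.013]), (0.82, [0.276, -0.21, 0.02])]
throat [(0.67, [0.617, 0.104, 0.016]), (0.63, [0.275, -0.204, 0.02])]
pencil [(0.7, [0.491, 0.292, 0.009])]
tape_measure [(0.7, [0.631, 0.304, 0.039])]
sanding_block [(0.75, [0.731, -0.215, 0.025]), (0.56, [0.62, 0.108, 0.015])]
top [[453.5, 0.0, 250.2], [0.0, 453.5, 184.4], [0.0, 0.0, 1.0]] [[0.027, 0.984, -0.178, 0.298], [-1.0, 0.024, -0.019, 0.015], [-0.015, 0.179, 0.984, 1.298], [0.0, 0.0, 0.0, 1.0]]
gauge [(0.94, [0.591, 0.085, 0.019]), (0.58, [0.254, -0.226, 0.016])]
strip [(0.71, [0.489, -0.189, 0.023])]
knob [(0.53, [0.614, 0.095, 0.1
[... 357 characters left out ...]
'joint_pos': array([-1.38298596e+00,  5.26620612e-02,  1.61287291e+00,  6.55572206e-06,
        1.47597131e+00, -1.19001827e-01]), 'joint_vel': array([ 0.00200616, -0.00016026, -0.00170075,  0.00116361, -0.0001299 ,
       -0.00137638]), 'joint_efforts': array([-2.52497674e-03, -3.93700647e+01, -3.70473790e+01, -3.60636132e-04,
        5.13351952e-04, -3.33941344e-06]), 'tool_pos': array([ 0.18876408, -0.59581234,  0.25334332]), 'tool_rot': array([4.30491747e-05, 9.88256389e-01, 1.52804804e-01, 4.74674088e-06]), 'contact_force': array([ 0.1699817 ,  0.23917832, -0.31462845]), 'ft_torque': array([-0.02320308, -0.0542831 ,  0.00390249]), 'grasp_force': 0.0, 'gripper_width': 0.9997694182111515}
```

```bash
python3 - <<'E'
import cv2
t=cv2.imread("pics/top0.png");cv2.imwrite("pics/top0b.png",cv2.resize(t,(800,600)))
s=cv2.imread("pics/side0.png");cv2.imwrite("pics/side0b.png",cv2.resize(s,(800,600)))
E
```

```text
(no output)
```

View pics/top0b.png

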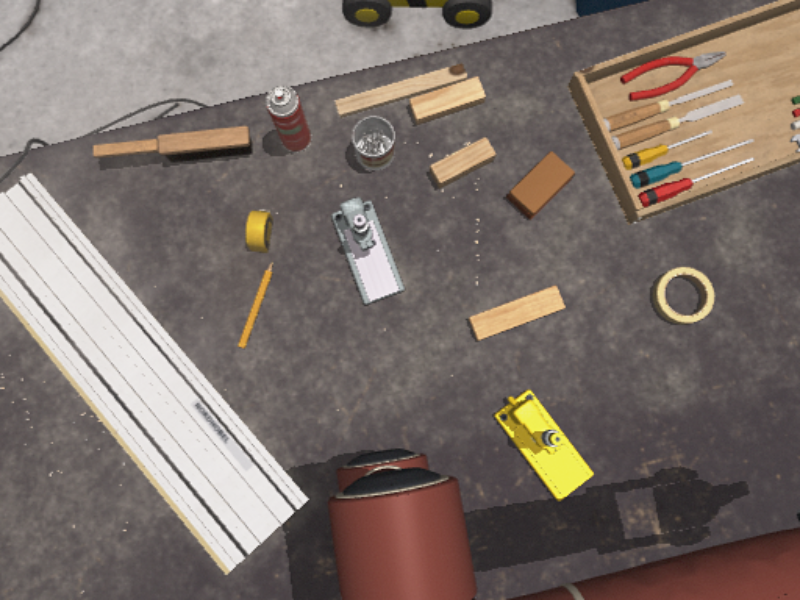

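View pics/side0b.png

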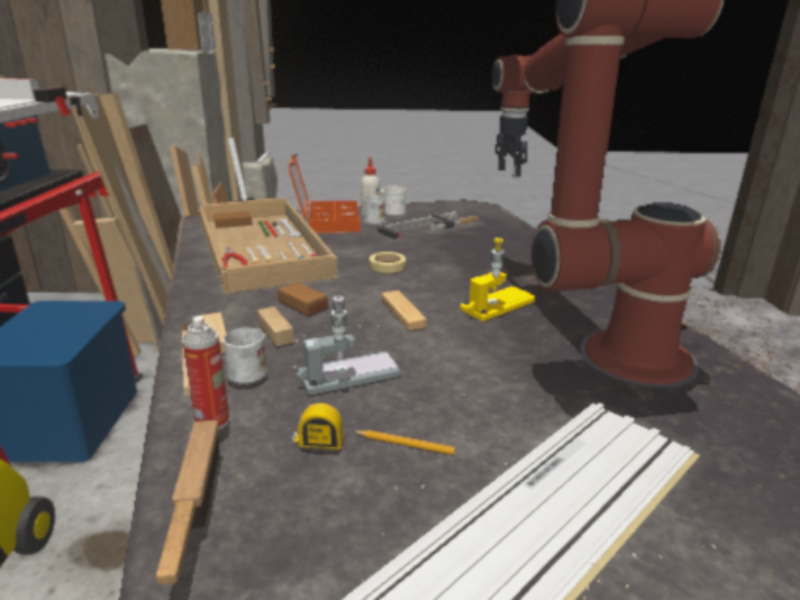

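The top picture (800x600 scale) shows two gauges. The grey one is at (365,245) and the yellow look-alike at (545,445); the grey one matches the description. Three pieces of wood could be the strip: (517,313), (462,162) and (447,98). The one at (517,313) lies alone, nearest the robot and right of the gauge, so that is the strip. I'll confirm both in one crop and measure them.

```bash
cat > h.py <<'E'
import numpy as np,cv2
from plant import *
def ray(c,uv):
    k=get_calibration(c);K=np.array(k["camera_matrix"]);T=np.array(k["pose"])
    uv=np.atleast_2d(uv).astype(float)
    d=np.c_[(uv[:,0]-K[0,2])/K[0,0],-(uv[:,1]-K[1,2])/K[1,1],-np.ones(len(uv))]@T[:3,:3].T
    return T[:3,3],d
def at_z(c,uv,z):
    o,d=ray(c,uv);return o+d*((z-o[2])/d[:,2])[:,None]
def proj(c,P):
    k=get_calibration(c);K=np.array(k["camera_matrix"]);T=np.array(k["pose"])
    p=(np.atleast_2d(P)-T[:3,3])@T[:3,:3]
    return np.c_[K[0,0]*p[:,0]/-p[:,2]+K[0,2],K[1,1]*-p[:,1]/-p[:,2]+K[1,2]]
E
cat > m.py <<'E'
from h import *
im=grab_frame("top")
for q,(cx,cy) in(("strip",(331,200)),("gauge",(235,160))):
    for r in regions_of("top",q)[:4]:
        m=r["pixels"]; ys,xs=np.nonzero(m); print(q,r["score"],xs.mean(),ys.mean(),m.sum())
        if abs(xs.mean()-cx)<25 and abs(ys.mean()-cy)<25:
            R=cv2.minAreaRect(np.c_[xs,ys].astype(np.float32))
            if q=="strip":
                z=0.02
                W=at_z("top",np.c_[xs,ys],z)[:,:2]
                R=cv2.minAreaRect((W*1000).astype(np.float32));print("strip rect mm",R, cv2.boxPoints(R).tolist(),W.mean(0))
# table
hsv=cv2.cvtColor(im,cv2.COLOR_RGB2HSV)
roi=np.zeros(im.shape[:2],np.uint8)
m=((im.min(2)>150)).astype(np.uint8); m[:,:205]=0;m[:,265:]=0;m[:120]=0;m[200:]=0
n,l,s,c=cv2.connectedComponentsWithStats(m);i=1+s[1:,4].argmax();ys,xs=np.nonzero(l==i)
W=at_z("top",np.c_[xs,ys],0.018)[:,:2]*1000
R=cv2.minAreaRect(W.astype(np.float32));print("table",s[i],R,cv2.boxPoints(R).tolist())
print("knob side/top",[ (r["score"],r["point"]) for r in recognise("top","knob")])
E
python3 m.py; python3 - <<'E'
from h import *
t=cv2.imread("pics/top0.png");s=cv2.imread("pics/side0.png")
a=cv2.resize(t[110:210,200:370],None,fx=4.6,fy=4.6,interpolation=2)
b=cv2.resize(s[185:255,180:290],None,fx=4,fy=4,interpolation=2)
o=np.zeros((460+140,800,3),np.uint8);o[:460,:782]=a
o=np.zeros((600,800,3),np.uint8);a=cv2.resize(a,(544,320));o[:320,:544]=a;o[320:600,:440]=b
cv2.imwrite("pics/crop1.png",o)
E
```

```text
strip 0.57 330.27507447864946 200.31181727904666 1007
strip rect mm ((489.59271240234375, -189.3258819580078), (49.5655632019043, 174.65304565429688), 21.484554290771484) [[434.5485534667969, -117.14382934570312], [498.51531982421875, -279.6613464355469], [544.6368408203125, -261.5079345703125], [480.67010498046875, -98.99041748046875]] [ 0.48952057 -0.18812897]
gauge 0.86 234.98286693318104 159.89891490576812 1751
gauge 0.58 347.63212180746564 284.1979371316306 2036
gauge 0.24 330.97098445595856 199.76580310880829 965
table [ 219  127   39   67 1189] ((606.5546875, 88.97064971923828), (193.97103881835938, 76.39073944091797), 21.78406524658203) [[502.3203125, 88.4461898803711], [530.669677734375, 17.51059341430664], [710.7890625, 89.49510955810547], [682.439697265625, 160.4307098388672]]
knob side/top []
```

View pics/crop1.png

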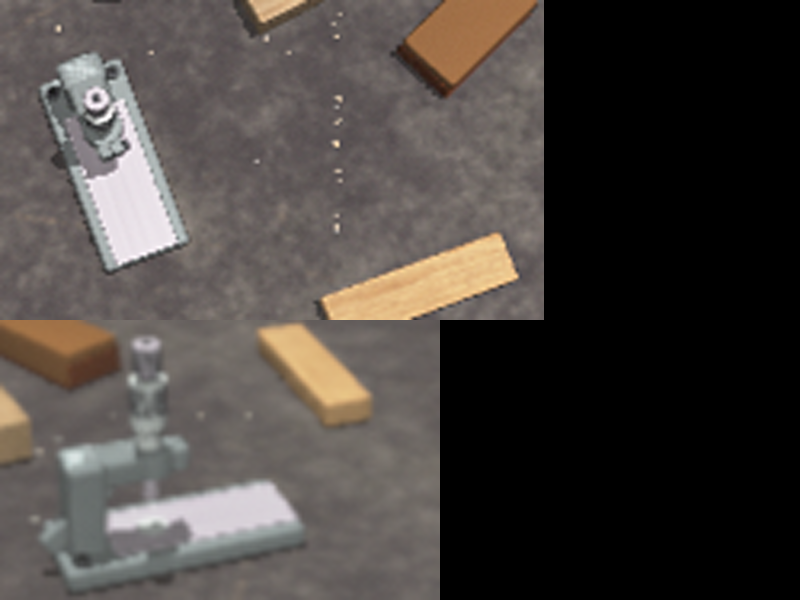

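The crop confirms the grey-framed gauge and the single strip. Next I'll refine the gauge pose from its table and knob.

```bash
python3 - <<'E'
from h import *
from scipy.optimize import least_squares
im=cv2.imread("pics/top0.png")[:,:,::-1].astype(int); si=cv2.imread("pics/side0.png")[:,:,::-1].astype(int)
m=((im.min(2)>170)&(im[...,2]>=im[...,1]+3)).astype(np.uint8); m[:,:215]=0;m[:,262:]=0;m[:120]=0;m[200:]=0
n,l,s,c=cv2.connectedComponentsWithStats(m);i=1+s[1:,4].argmax();ys,xs=np.nonzero(l==i)
W=at_z("top",np.c_[xs,ys],0.018)[:,:2]*1000
print(s[i],np.round(cv2.boxPoints(cv2.minAreaRect(W.astype(np.float32))),1).tolist())
a=np.deg2rad(21.7);u=np.array([np.cos(a),np.sin(a)]);v=np.array([-u[1],u[0]])
U,V=W@u,W@v
# side edges at rows along U, away from arm
for lo in np.arange(U.min(),U.min()+80,8):
    k=(U>=lo)&(U<lo+8); print(round(lo,1),k.sum(),V[k].min().round(1),V[k].max().round(1))
# knob: triangulate tops
def tri(p,q):
    (o1,d1),(o2,d2)=ray("top",p),ray("side",q)
    A=np.c_[d1[0],-d2[0]];t=np.linalg.lstsq(A,o2-o1,rcond=None)[0]
    P,Q=o1+t[0]*d1[0],o2+t[1]*d2[0];return (P+Q)/2,np.linalg.norm(P-Q)
print(tri((230.3,140.5),(216.5,190.8)))
print([[''.join('%4d'%x for x in si[y,205:230].mean(1))] for y in range(186,206,2)])
E
```

```text
[227 141  29  52 649] [[505.20001220703125, 80.80000305175781], [527.7000122070312, 25.600000381469727], [659.4000244140625, 79.19999694824219], [636.9000244140625, 134.5]]
499.5 55 -170.7 -112.0
507.5 56 -170.0 -112.9
515.5 54 -170.4 -113.2
523.5 56 -170.7 -113.5
531.5 53 -171.1 -113.7
539.5 55 -170.4 -113.0
547.5 55 -170.7 -111.3
555.5 53 -170.1 -113.6
563.5 56 -170.4 -112.8
571.5 54 -170.7 -113.1
(array([0.61661191, 0.09185025, 0.16954403]), np.float64(0.00036221398968040497))
[[' 106 107 106 108 110 110 109 109 106 104 103 101 104 104 107 109 109 106 103 101  99  99  98  98  98'], [' 113 115 114 113 109 107 105 106 107 108 107 106 107 107 104 104 106 108 110 111 109 108 107 103 103'], ['  99  90  82  82  93 104 109 120 156 184 164 137 157 180 164 123 111 109 109 108 108 109 108 108 108'], ['  70  70  67  63  76  98 106 106 122 151 158 162 166 155 130 104 107 108 106 106 105 105 106 108 109'], ['  60  60  58  61  70  92 102  98  89 100 110  99  95  99  89  92 105 107 108 108 109 110 110 110 110'], ['  59  58  58  57  67  84  99  95  83  87 108 112 105  99  81  92 107 110 111 111 109 107 106 106 105'], ['  59  60  62  72  85  93 103 130 143 112 107 119 111 111 127 154 139 114 109 108 105 101 101  99  99'], ['  89  97  98  99  99 100 113 165 186 135 119 114 118 123 133 147 141 110 104 102 100  97  95  93  93'], [' 102 102 102  99  98  98  95  97 113 125 134 147 153 138 117 101  83  96  96  97  96  94  94  95  96'], [' 103 100  99  95  93  92  87  82  91  98 103 122 129 108  88  79  78  93  94  95  94  97 100 100 101']]
```

apply_moves --targets '[{"translation": [0.34,-0.28,0],"twist": 0,"hand": 1},{"translation": [0.34,-0.28,0],"twist": 0,"hand": 1},{"translation": [0.34,-0.28,0],"twist": 0,"hand": 1},{"translation": [0.34,-0.28,0],"twist": 0,"hand": 1},{"translation": [0.34,-0.28,0],"twist": 0,"hand": 1},{"translation": [0.34,-0.28,0],"twist": 0,"hand": 1},{"translation": [0.34,-0.28,0],"twist": 0,"hand": 1},{"translation": [0.34,-0.28,0],"twist": 0,"hand": 1}]'

```text
time: 2.0
tool_pos: [0.3811, -0.2986, 0.2536]
tool_rot: [0.0, 0.988, 0.153, 0.0]
contact_force: [0.4, 0.1, -0.4]
gripper_width: 1.003
grasp_force: 0.0
```

apply_moves --targets '[{"translation": [0,0,0.1],"twist": 1,"hand": 1},{"translation": [0,0,0.1],"twist": 1,"hand": 1},{"translation": [0,0,0.1],"twist": 1,"hand": 1},{"translation": [0,0,0.1],"twist": 1,"hand": 1},{"translation": [0,0,0.1],"twist": 1,"hand": 1},{"translation": [0,0,0.1],"twist": 1,"hand": 1},{"translation": [0,0,0.1],"twist": 1,"hand": 1},{"translation": [0,0,0.1],"twist": 1,"hand": 1}]'

```text
time: 2.8
tool_pos: [0.3804, -0.3001, 0.1731]
tool_rot: [0.0, 0.969, -0.246, 0.0]
contact_force: [-0.2, -0.2, -0.6]
gripper_width: 1.001
grasp_force: 0.0
```

apply_moves --targets '[{"translation": [0,0,0.1],"twist": 1,"hand": 1},{"translation": [0,0,0.1],"twist": 1,"hand": 1},{"translation": [0,0,0.1],"twist": 1,"hand": 1},{"translation": [0,0,0.1],"twist": 1,"hand": 1},{"translation": [0,0,0],"twist": 1,"hand": 1},{"translation": [0,0,0],"twist": 1,"hand": 1},{"translation": [0,0,0],"twist": 1,"hand": 1}]'

```text
time: 3.5
tool_pos: [0.3804, -0.3001, 0.1333]
tool_rot: [0.0, 0.826, -0.564, -0.0]
contact_force: [-0.4, 0.8, -0.7]
gripper_width: 1.0
grasp_force: 0.0
```

```bash
cat > d.py <<'E'
import sys
from h import *
from scipy.spatial.transform import Rotation as Ro
def delta(x,y,z,yawdeg):
    s=state();q=s["tool_rot"];R=Ro.from_quat([q[1],q[2],q[3],q[0]]).as_matrix()
    d=R.T@(np.array([x,y,z])-s["tool_pos"])
    yaw=np.degrees(np.arctan2(R[1,0],R[0,0]))
    tw=-((yawdeg-yaw+180)%360-180)
    print("t",round(s["time"],2),"pos",s["tool_pos"].round(4),"yaw",yaw.round(2),"tilt",R[:2,2].round(4),"F",s["contact_force"].round(2),"T",s["ft_torque"].round(3),"grip",round(s["gripper_width"],3),round(s["grasp_force"],1),"j6",s["joint_pos"][5].round(3))
    print("move mm tool",(d*1000).round(1),"twist rad",np.deg2rad(tw).round(4))
if len(sys.argv)>4: delta(*map(float,sys.argv[1:5]))
E
python3 d.py 0.472 -0.1447 0.12 -68.5
```

```text
t 3.5 pos [ 0.3804 -0.3001  0.1333] yaw -68.6 tilt [-0.  0.] F [-0.45  0.75 -0.74] T [-0.048  0.021 -0.01 ] grip 1.0 0.0 j6 1.946
move mm tool [-111.3 -142.    13.3] twist rad -0.0018
```

apply_moves --targets '[{"translation": [-0.223,-0.284,0],"twist": 0,"hand": 1},{"translation": [-0.223,-0.284,0],"twist": 0,"hand": 1},{"translation": [-0.223,-0.284,0],"twist": 0,"hand": 1},{"translation": [-0.223,-0.284,0],"twist": 0,"hand": 1},{"translation": [-0.223,-0.284,0.1],"twist": 0,"hand": 1},{"translation": [0,0,0.35],"twist": 0,"hand": 1},{"translation": [0,0,0.3],"twist": 0,"hand": 1}]'

```text
time: 4.2
tool_pos: [0.4724, -0.1433, 0.0582]
tool_rot: [-0.0, 0.828, -0.561, 0.001]
contact_force: [-0.3, -0.5, -0.4]
gripper_width: 0.997
grasp_force: 0.0
```

```bash
python3 d.py 0.472 -0.1447 0.024 -68.5; python3 - <<'E'
from h import *
a=grab_frame("top")[150:260,270:390,::-1];b=grab_frame("side")[150:240,230:330,::-1]
a=cv2.resize(a,(440,400),interpolation=2);b=cv2.resize(b,(360,324),interpolation=2)
o=np.zeros((400,800,3),np.uint8);o[:,:440]=a;o[:324,440:]=b;cv2.imwrite("pics/pick.png",o)
E
```

```text
t 4.2 pos [ 0.4724 -0.1433  0.0582] yaw -68.21 tilt [ 0.0021 -0.001 ] F [-0.34 -0.54 -0.41] T [-0.075 -0.004 -0.032] grip 0.997 0.0 j6 2.316
move mm tool [ 1.1  0.9 34.2] twist rad 0.005
```

View pics/pick.png

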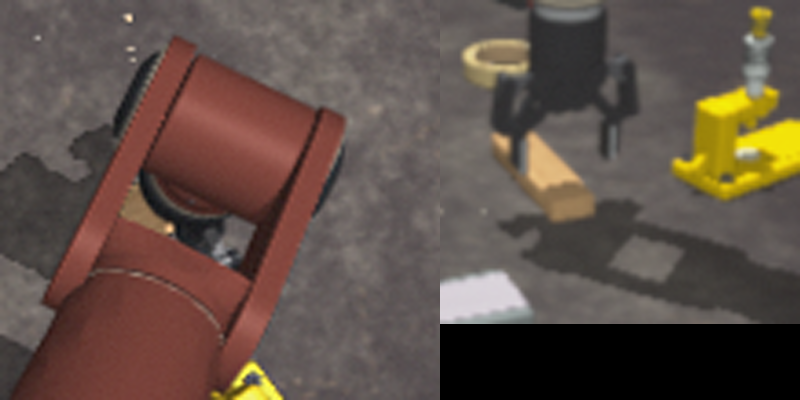

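The side view shows the open fingers straddling the strip, with tips at (520,165) and (610,155) and the strip between them. I'll lower and grip.

apply_moves --targets '[{"translation": [0,0,0.17],"twist": 0,"hand": 1},{"translation": [0,0,0.17],"twist": 0,"hand": 1},{"translation": [0,0,0],"twist": 0,"hand": 0.3},{"translation": [0,0,0],"twist": 0,"hand": 0.3},{"translation": [0,0,0],"twist": 0,"hand": 0.3},{"translation": [0,0,0],"twist": 0,"hand": 0.3}]'

```text
time: 4.9
tool_pos: [0.4728, -0.145, 0.0265]
tool_rot: [-0.0, 0.827, -0.562, 0.002]
contact_force: [-0.4, -0.6, 3.2]
gripper_width: 0.512
grasp_force: 63.6
```

apply_moves --targets '[{"translation": [0,0,0],"twist": 0,"hand": 0.3},{"translation": [0,0,0],"twist": 0,"hand": 0.3}]'

```text
time: 5.1
tool_pos: [0.4728, -0.1449, 0.0265]
tool_rot: [-0.0, 0.827, -0.562, 0.002]
contact_force: [0.1, -0.2, 6.8]
gripper_width: 0.509
grasp_force: 64.1
```

apply_moves --targets '[{"translation": [0,0,-0.2],"twist": 0,"hand": 0.3},{"translation": [0,0,-0.35],"twist": 0,"hand": 0.3},{"translation": [0,0,-0.35],"twist": 0,"hand": 0.3},{"translation": [0,0,0],"twist": -1,"hand": 0.3},{"translation": [0,0,0],"twist": -1,"hand": 0.3},{"translation": [0,0,0],"twist": -1,"hand": 0.3},{"translation": [0,0,0],"twist": -1,"hand": 0.3},{"translation": [0,0,0],"twist": -1,"hand": 0.3}]'

```text
time: 5.9
tool_pos: [0.4711, -0.144, 0.1145]
tool_rot: [0.0, 0.941, -0.338, -0.0]
contact_force: [1.0, -0.4, -1.1]
gripper_width: 0.513
grasp_force: 63.1
```

apply_moves --targets '[{"translation": [0,0,0],"twist": -1,"hand": 0.3},{"translation": [0,0,0],"twist": -1,"hand": 0.3},{"translation": [0,0,0],"twist": -1,"hand": 0.3},{"translation": [0,0,0],"twist": -1,"hand": 0.3},{"translation": [0,0,0],"twist": -1,"hand": 0.3},{"translation": [0,0,0],"twist": -1,"hand": 0.3},{"translation": [0,0,0],"twist": -1,"hand": 0.3},{"translation": [0,0,0],"twist": -1,"hand": 0.3}]'

```text
time: 6.7
tool_pos: [0.471, -0.144, 0.1144]
tool_rot: [-0.0, 0.998, 0.055, -0.0]
contact_force: [-0.0, 0.3, -0.5]
gripper_width: 0.514
grasp_force: 63.1
```

apply_moves --targets '[{"translation": [0,0,0],"twist": -1,"hand": 0.3},{"translation": [0,0,0],"twist": -1,"hand": 0.3},{"translation": [0,0,0],"twist": -0.7,"hand": 0.3}]'

```text
time: 7.0
tool_pos: [0.471, -0.144, 0.1144]
tool_rot: [-0.0, 0.982, 0.189, -0.0]
contact_force: [0.8, -0.0, -0.9]
gripper_width: 0.51
grasp_force: 63.1
```

```bash
python3 d.py 0.4601 0.0303 0.12 21.7
```

```text
t 7.0 pos [ 0.471  -0.144   0.1144] yaw 21.78 tilt [-0.0002  0.    ] F [ 0.84 -0.02 -0.89] T [-0.037  0.028  0.052] grip 0.51 63.1 j6 0.743
move mm tool [  54.5 -165.9   -5.6] twist rad 0.0014
```

apply_moves --targets '[{"translation": [0,-0.415,-0.015],"twist": 0,"hand": 0.3},{"translation": [0,-0.415,-0.015],"twist": 0,"hand": 0.3},{"translation": [0,-0.415,-0.015],"twist": 0,"hand": 0.3},{"translation": [0,-0.415,-0.015],"twist": 0,"hand": 0.3},{"translation": [0.2,0,0],"twist": 0,"hand": 0.3},{"translation": [0.2,0,0],"twist": 0,"hand": 0.3},{"translation": [0.1,0,0.3],"twist": 0,"hand": 0.3},{"translation": [0,0,0.2],"twist": 0,"hand": 0.3}]'

```text
time: 7.8
tool_pos: [0.4576, 0.0292, 0.0701]
tool_rot: [0.0, 0.982, 0.188, 0.001]
contact_force: [0.4, -0.5, -1.7]
gripper_width: 0.512
grasp_force: 63.2
```

```bash
python3 d.py 0.4601 0.0303 0.0465 21.7; python3 - <<'E'
from h import *
a=grab_frame("top")[90:240,180:300,::-1];b=grab_frame("side")[165:265,160:300,::-1]
a=cv2.resize(a,(360,450),interpolation=2);b=cv2.resize(b,(440,314),interpolation=2)
o=np.zeros((450,800,3),np.uint8);o[:,:360]=a;o[:314,360:]=b;cv2.imwrite("pics/ins.png",o)
E
```

```text
t 7.8 pos [0.4576 0.0292 0.0701] yaw 21.65 tilt [ 0.0012 -0.0001] F [ 0.38 -0.54 -1.68] T [0.005 0.058 0.02 ] grip 0.512 63.2 j6 1.094
move mm tool [ 2.7 -0.2 23.6] twist rad -0.0008
```

View pics/ins.png

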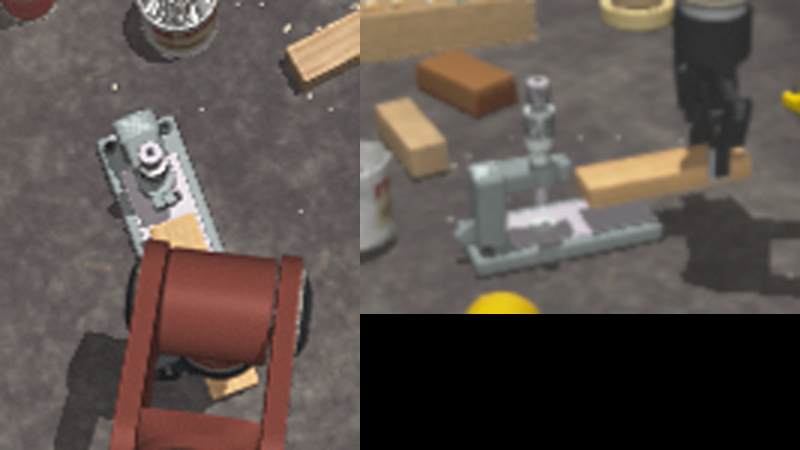

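apply_moves --targets '[{"translation": [0,0,0.12],"twist": 0,"hand": 0.3},{"translation": [0.02,0,0.11],"twist": 0,"hand": 0.3},{"translation": [0,0,0],"twist": 0,"hand": 0.3}]'

```text
time: 8.2
tool_pos: [0.4577, 0.0294, 0.0462]
tool_rot: [-0.0, 0.982, 0.187, -0.001]
contact_force: [-0.7, 0.2, -0.2]
gripper_width: 0.507
grasp_force: 63.2
```

```bash
python3 d.py 0.5279 0.0573 0.0455 21.7
```

```text
t 8.2 pos [0.4577 0.0294 0.0462] yaw 21.57 tilt [-0.0021  0.0002] F [-0.69  0.23 -0.18] T [-0.05   0.029  0.002] grip 0.507 63.2 j6 1.096
move mm tool [75.5 -0.2  0.5] twist rad -0.0022
```

apply_moves --targets '[{"translation": [0.1,0,0],"twist": 0,"hand": 0.3},{"translation": [0.12,0,0],"twist": 0,"hand": 0.3},{"translation": [0.12,0,0],"twist": 0,"hand": 0.3},{"translation": [0.12,0,0],"twist": 0,"hand": 0.3},{"translation": [0.1,0,0],"twist": 0,"hand": 0.3},{"translation": [0.05,0,0],"twist": 0,"hand": 0.3},{"translation": [0.03,0,0],"twist": 0,"hand": 0.3},{"translation": [0,0,0],"twist": 0,"hand": 0.3}]'

```text
time: 9.0
tool_pos: [0.5182, 0.053, 0.0472]
tool_rot: [-0.0, 0.982, 0.187, -0.0]
contact_force: [0.1, -0.4, -1.7]
gripper_width: 0.513
grasp_force: 63.2
```

apply_moves --targets '[{"translation": [0.03,0,0],"twist": 0,"hand": 0.3},{"translation": [0.03,0,0],"twist": 0,"hand": 0.3},{"translation": [0,0,0],"twist": 0,"hand": 0.3}]'

```text
time: 9.3
tool_pos: [0.5239, 0.0551, 0.0474]
tool_rot: [0.0, 0.982, 0.187, 0.0]
contact_force: [-0.1, 0.9, -0.8]
gripper_width: 0.509
grasp_force: 63.2
```

apply_moves --targets '[{"translation": [0.02,0,0.008],"twist": 0,"hand": 0.3},{"translation": [0,0,0],"twist": 0,"hand": 0.3}]'

```text
time: 9.5
tool_pos: [0.5256, 0.0559, 0.0464]
tool_rot: [-0.0, 0.982, 0.187, -0.0]
contact_force: [0.7, 0.0, -0.8]
gripper_width: 0.511
grasp_force: 63.2
```

apply_moves --targets '[{"translation": [0.015,0,0],"twist": 0,"hand": 0.3},{"translation": [0,0,0],"twist": 0,"hand": 0.3}]'

```text
time: 9.7
tool_pos: [0.527, 0.0564, 0.0465]
tool_rot: [0.0, 0.982, 0.187, 0.0]
contact_force: [-0.2, 0.1, -0.6]
gripper_width: 0.512
grasp_force: 63.2
```

apply_moves --targets '[{"translation": [0.01,0,0],"twist": 0,"hand": 0.3},{"translation": [0,0,0],"twist": 0,"hand": 0.3}]'

```text
time: 9.9
tool_pos: [0.5279, 0.0568, 0.0465]
tool_rot: [-0.0, 0.982, 0.187, 0.0]
contact_force: [0.5, 0.2, -0.7]
gripper_width: 0.51
grasp_force: 63.2
```

apply_moves --targets '[{"translation": [0.01,0,0],"twist": 0,"hand": 0.3},{"translation": [0,0,0],"twist": 0,"hand": 0.3}]'

```text
time: 10.1
tool_pos: [0.5286, 0.0571, 0.0464]
tool_rot: [-0.0, 0.982, 0.187, -0.0]
contact_force: [-0.4, -0.9, -0.6]
gripper_width: 0.511
grasp_force: 63.2
```

apply_moves --targets '[{"translation": [0.01,0,0],"twist": 0,"hand": 0.3},{"translation": [0,0,0],"twist": 0,"hand": 0.3}]'

```text
time: 10.3
tool_pos: [0.5286, 0.0572, 0.0459]
tool_rot: [0.0, 0.982, 0.187, -0.002]
contact_force: [-5.0, -2.5, 0.9]
gripper_width: 0.51
grasp_force: 63.2
```

apply_moves --targets '[{"translation": [0.01,0,0],"twist": 0,"hand": 0.3},{"translation": [0,0,0],"twist": 0,"hand": 0.3}]'

```text
time: 10.5
tool_pos: [0.5286, 0.0573, 0.0456]
tool_rot: [0.0, 0.982, 0.187, -0.003]
contact_force: [-8.5, -3.5, 2.7]
gripper_width: 0.511
grasp_force: 63.5
```

apply_moves --targets '[{"translation": [0,0,0.005],"twist": 0,"hand": 0.3},{"translation": [0,0,0],"twist": 0,"hand": 0.3},{"translation": [0,0,0],"twist": 0,"hand": 0.8},{"translation": [0,0,0],"twist": 0,"hand": 1},{"translation": [0,0,0],"twist": 0,"hand": 1},{"translation": [0,0,0],"twist": 0,"hand": 1}]'

```text
time: 11.1
tool_pos: [0.5312, 0.058, 0.0464]
tool_rot: [0.0, 0.982, 0.187, 0.001]
contact_force: [-0.4, 0.2, -0.4]
gripper_width: 0.998
grasp_force: 0.0
```

apply_moves --targets '[{"translation": [-0.02,0,-0.2],"twist": 0,"hand": 1},{"translation": [0,0,-0.3],"twist": 0,"hand": 1},{"translation": [0,0,-0.4],"twist": 0,"hand": 1},{"translation": [-0.3,0,-0.4],"twist": 0,"hand": 1},{"translation": [-0.4,0,-0.3],"twist": 0,"hand": 1}]'

```text
time: 11.6
tool_pos: [0.4647, 0.0314, 0.2095]
tool_rot: [0.0, 0.982, 0.188, 0.002]
contact_force: [0.2, -0.8, 1.0]
gripper_width: 0.996
grasp_force: 0.0
```

```bash
python3 d.py 0.6162 0.0924 0.22 21.7; python3 - <<'E'
from h import *
A=grab_frame("top");B=grab_frame("side");np.save("A.npy",A)
a=A[90:240,180:300,::-1];b=B[165:265,160:300,::-1]
a=cv2.resize(a,(360,450),interpolation=2);b=cv2.resize(b,(440,314),interpolation=2)
o=np.zeros((450,800,3),np.uint8);o[:,:360]=a;o[:314,360:]=b;cv2.imwrite("pics/home.png",o)
for c in("top","side"):
  print([(round(r["score"],2),np.round(r["point"],3)) for r in recognise(c,"knob")])
E
```

```text
t 11.6 pos [0.4647 0.0314 0.2095] yaw 21.67 tilt [ 0.0041 -0.0002] F [ 0.23 -0.83  0.98] T [-0.009  0.036  0.039] grip 0.996 0.0 j6 1.1
move mm tool [163.4  -0.7  -9.9] twist rad -0.0006
[(0.72, array([0.646, 0.101, 0.087])), (0.65, array([ 0.271, -0.225,  0.175])), (0.41, array([0.616, 0.096, 0.169]))]
[(0.49, array([ 0.27 , -0.221,  0.165]))]
```

View pics/home.png

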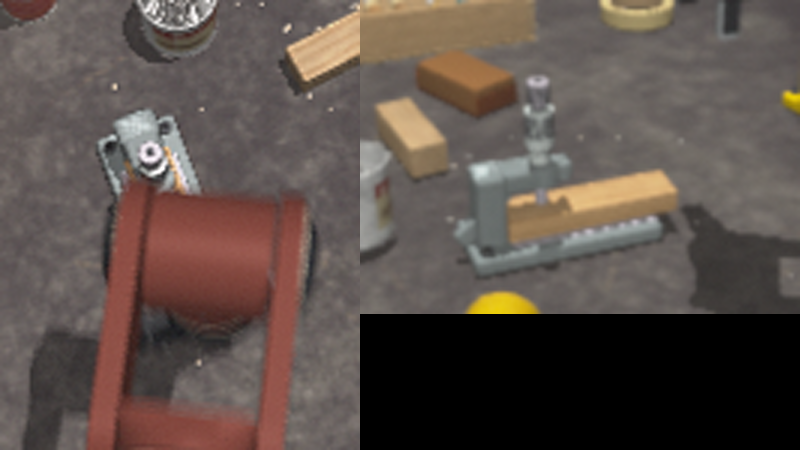

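The strip is home against the frame, with its front end at the upright in the side view (510,220). Next I'll move over the knob and wind the wrist back before gripping.

apply_moves --targets '[{"translation": [0.4,0,-0.02],"twist": 0,"hand": 1},{"translation": [0.4,0,-0.02],"twist": 0,"hand": 1},{"translation": [0.4,0,-0.02],"twist": 0,"hand": 1},{"translation": [0.4,0,-0.02],"twist": 0,"hand": 1},{"translation": [0,0,0],"twist": -1,"hand": 0.8},{"translation": [0,0,0],"twist": -1,"hand": 0.7},{"translation": [0,0,0],"twist": -1,"hand": 0.7},{"translation": [0,0,0],"twist": -1,"hand": 0.7}]'

```text
time: 12.6
tool_pos: [0.6123, 0.0909, 0.2102]
tool_rot: [-0.001, 0.925, 0.381, -0.002]
contact_force: [-0.0, -0.4, -1.4]
gripper_width: 0.703
grasp_force: 0.0
```

apply_moves --targets '[{"translation": [0,0,0],"twist": -1,"hand": 0.7},{"translation": [0,0,0],"twist": -1,"hand": 0.7},{"translation": [0,0,0],"twist": -1,"hand": 0.7},{"translation": [0,0,0],"twist": -1,"hand": 0.7},{"translation": [0,0,0],"twist": -1,"hand": 0.7},{"translation": [0,0,0],"twist": -1,"hand": 0.7},{"translation": [0,0,0],"twist": -1,"hand": 0.7},{"translation": [0,0,0],"twist": -1,"hand": 0.7}]'

```text
time: 13.4
tool_pos: [0.6122, 0.0908, 0.2103]
tool_rot: [-0.002, 0.703, 0.711, -0.002]
contact_force: [-1.0, -0.5, -0.4]
gripper_width: 0.699
grasp_force: 0.0
```

apply_moves --targets '[{"translation": [0,0,0],"twist": -1,"hand": 0.7},{"translation": [0,0,0],"twist": -1,"hand": 0.7},{"translation": [0,0,0],"twist": -1,"hand": 0.7},{"translation": [0,0,0],"twist": -1,"hand": 0.7},{"translation": [0,0,0],"twist": -1,"hand": 0.7},{"translation": [0,0,0],"twist": -1,"hand": 0.7},{"translation": [0,0,0],"twist": -1,"hand": 0.7},{"translation": [0,0,0],"twist": -1,"hand": 0.7}]'

```text
time: 14.2
tool_pos: [0.6122, 0.0908, 0.2104]
tool_rot: [-0.002, 0.371, 0.929, -0.001]
contact_force: [-0.1, 0.7, -0.5]
gripper_width: 0.698
grasp_force: 0.0
```

apply_moves --targets '[{"translation": [0,0,0],"twist": -1,"hand": 0.7},{"translation": [0,0,0],"twist": -1,"hand": 0.7},{"translation": [0,0,0],"twist": -1,"hand": 0.7},{"translation": [0,0,0],"twist": -1,"hand": 0.7},{"translation": [0,0,0],"twist": -1,"hand": 0.7},{"translation": [0,0,0],"twist": -1,"hand": 0.7},{"translation": [0,0,0],"twist": -1,"hand": 0.7},{"translation": [0,0,0],"twist": -1,"hand": 0.7}]'

```text
time: 15.0
tool_pos: [0.6122, 0.0908, 0.2104]
tool_rot: [-0.002, -0.02, 1.0, 0.0]
contact_force: [1.3, 0.2, 1.1]
gripper_width: 0.7
grasp_force: 0.0
```

apply_moves --targets '[{"translation": [0,0,0],"twist": -1,"hand": 0.7},{"translation": [0,0,0],"twist": -1,"hand": 0.7},{"translation": [0,0,0],"twist": -1,"hand": 0.7},{"translation": [0,0,0],"twist": -1,"hand": 0.7},{"translation": [0,0,0],"twist": -1,"hand": 0.7},{"translation": [0,0,0],"twist": -1,"hand": 0.7},{"translation": [0,0,0],"twist": -1,"hand": 0.7},{"translation": [0,0,0],"twist": -1,"hand": 0.7}]'

```text
time: 15.8
tool_pos: [0.6122, 0.0908, 0.2104]
tool_rot: [-0.002, -0.408, 0.913, 0.001]
contact_force: [0.2, -0.4, 0.4]
gripper_width: 0.699
grasp_force: 0.0
```

```bash
python3 d.py 0.6164 0.0922 0.174 21.7
```

```text
t 15.8 pos [0.6122 0.0908 0.2104] yaw -131.88 tilt [-0.005   0.0001] F [ 0.22 -0.36  0.43] T [ 0.025 -0.009 -0.074] grip 0.699 0.0 j6 -2.384
move mm tool [-4.  -2.3 36.3] twist rad -2.6805
```

apply_moves --targets '[{"translation": [-0.04,-0.023,0.1],"twist": 0,"hand": 0.7},{"translation": [0,0,0.15],"twist": 0,"hand": 0.7},{"translation": [0,0,0.11],"twist": 0,"hand": 0.7},{"translation": [0,0,0],"twist": 0,"hand": 0.7}]'

```text
time: 16.2
tool_pos: [0.6149, 0.0917, 0.1735]
tool_rot: [-0.003, -0.405, 0.914, 0.001]
contact_force: [-1.2, -0.3, 0.6]
gripper_width: 0.7
grasp_force: 0.0
```

```bash
python3 d.py 0.6164 0.0922 0.174 21.7; python3 - <<'E'
from h import *
A=grab_frame("top");B=grab_frame("side")
a=A[90:190,180:300,::-1];b=B[165:245,170:270,::-1]
a=cv2.resize(a,(300,250),interpolation=2);b=cv2.resize(b,(500,400),interpolation=2)
o=np.zeros((400,800,3),np.uint8);o[:250,:300]=a;o[:,300:]=b;cv2.imwrite("pics/knob.png",o)
print(proj("side",[[.6164,.0922,.1695],[.6164,.0922,.15]]))
E
```

```text
t 16.2 pos [0.6149 0.0917 0.1735] yaw -132.19 tilt [-0.007  -0.0002] F [-1.24 -0.32  0.61] T [-0.016 -0.017  0.019] grip 0.7 0.0 j6 -2.377
move mm tool [-1.4 -0.8 -0.5] twist rad -2.6858
[[216.62589029 190.88327763]
 [216.8148802  197.03452042]]
```

View pics/knob.png

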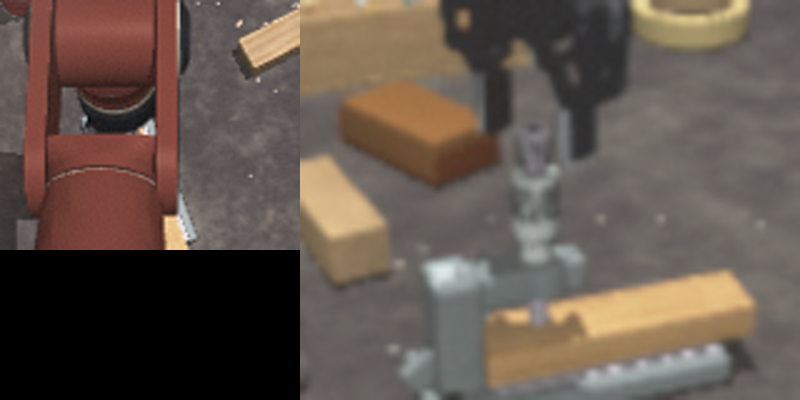

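The fingers straddle the knob, with tips at (493,130) and (578,158) and the knob between them at (530,145). I'll make a small correction, then close.

apply_moves --targets '[{"translation": [-0.014,-0.008,0],"twist": 0,"hand": 0.5},{"translation": [0,0,0],"twist": 0,"hand": 0.35},{"translation": [0,0,0],"twist": 0,"hand": 0.1},{"translation": [0,0,0],"twist": 0,"hand": 0.1},{"translation": [0,0,0],"twist": 0,"hand": 0.1},{"translation": [0,0,0],"twist": 0,"hand": 0.1}]'

```text
time: 16.9
tool_pos: [0.6178, 0.0935, 0.1795]
tool_rot: [-0.0, -0.406, 0.914, 0.001]
contact_force: [-4.9, 3.3, 5.2]
gripper_width: 0.195
grasp_force: 58.5
```

```bash
python3 d.py 0.6164 0.0922 0.174 21.7
```

```text
t 16.9 pos [0.6178 0.0935 0.1795] yaw -132.13 tilt [-0.0012  0.0025] F [-4.9   3.31  5.16] T [ 0.596  0.881 -0.023] grip 0.195 58.5 j6 -2.377
move mm tool [1.9 0.1 5.5] twist rad -2.6848
```

apply_moves --targets '[{"translation": [0,0,0],"twist": 0,"hand": 0.4},{"translation": [0,0,0],"twist": 0,"hand": 0.4},{"translation": [0,0,0],"twist": 0,"hand": 0.4}]'

```text
time: 17.2
tool_pos: [0.6186, 0.092, 0.1782]
tool_rot: [0.0, -0.406, 0.914, -0.0]
contact_force: [0.3, 0.5, 0.1]
gripper_width: 0.403
grasp_force: 0.0
```

```bash
python3 d.py 0.6166 0.0922 0.178 21.7
```

```text
t 17.2 pos [0.6186 0.092  0.1782] yaw -132.15 tilt [ 0.0007 -0.0003] F [0.29 0.55 0.07] T [ 0.055 -0.005 -0.062] grip 0.403 0.0 j6 -2.377
move mm tool [1.2 1.6 0.2] twist rad -2.6853
```

apply_moves --targets '[{"translation": [0.012,0.016,-0.005],"twist": 0,"hand": 0.4},{"translation": [0,0,0],"twist": 0,"hand": 0.1},{"translation": [0,0,0],"twist": 0,"hand": 0.1},{"translation": [0,0,0],"twist": 0,"hand": 0.1},{"translation": [0,0,0],"twist": 0,"hand": 0.1}]'

```text
time: 17.7
tool_pos: [0.6162, 0.0926, 0.1788]
tool_rot: [-0.0, -0.406, 0.914, 0.0]
contact_force: [-3.6, 1.6, 4.7]
gripper_width: 0.2
grasp_force: 58.6
```

```bash
python3 d.py 0.6166 0.0922 0.178 21.7
```

```text
t 17.7 pos [0.6162 0.0926 0.1788] yaw -132.14 tilt [-0.0006  0.0005] F [-3.58  1.64  4.71] T [ 0.336  0.669 -0.022] grip 0.2 58.6 j6 -2.377
move mm tool [ 0.  -0.6  0.8] twist rad -2.6851
```

apply_moves --targets '[{"translation": [0,0.005,-0.006],"twist": 0,"hand": 0.1},{"translation": [0,0,0],"twist": 0,"hand": 0.1}]'

```text
time: 17.9
tool_pos: [0.6159, 0.0927, 0.1789]
tool_rot: [-0.0, -0.406, 0.914, -0.0]
contact_force: [-2.1, 1.0, 1.2]
gripper_width: 0.198
grasp_force: 58.6
```

```bash
python3 d.py 0.6166 0.0922 0.178 21.7
```

```text
t 17.9 pos [0.6159 0.0927 0.1789] yaw -132.14 tilt [-0.0001 -0.0001] F [-2.08  0.97  1.16] T [ 0.24   0.346 -0.03 ] grip 0.198 58.6 j6 -2.376
move mm tool [-0.1 -0.8  0.9] twist rad -2.6851
```

apply_moves --targets '[{"translation": [0,0,0],"twist": 0.5,"hand": 0.1},{"translation": [0,0,0.001],"twist": 0.6,"hand": 0.1},{"translation": [0,0,0.0016],"twist": 1,"hand": 0.1},{"translation": [0,0,0.0016],"twist": 1,"hand": 0.1},{"translation": [0,0,0.0016],"twist": 1,"hand": 0.1}]'

```text
time: 18.4
tool_pos: [0.6158, 0.0929, 0.1783]
tool_rot: [-0.0, -0.209, 0.978, 0.0]
contact_force: [-3.2, 3.0, 0.9]
gripper_width: 0.199
grasp_force: 58.6
```

```bash
python3 d.py 0.6166 0.0922 0.178 21.7
```

```text
t 18.4 pos [0.6158 0.0929 0.1783] yaw -155.87 tilt [-0.0006  0.0005] F [-3.17  3.    0.92] T [ 0.312  0.456 -0.009] grip 0.199 58.6 j6 -1.962
move mm tool [-0.4 -1.   0.3] twist rad -3.0991
```

apply_moves --targets '[{"translation": [0,0,0.0016],"twist": 1,"hand": 0.1},{"translation": [0,0,0.0016],"twist": 1,"hand": 0.1},{"translation": [0,0,0.0016],"twist": 1,"hand": 0.1},{"translation": [0,0,0.0016],"twist": 1,"hand": 0.1},{"translation": [0,0,0.0016],"twist": 1,"hand": 0.1},{"translation": [0,0,0.0016],"twist": 1,"hand": 0.1},{"translation": [0,0,0.0016],"twist": 1,"hand": 0.1},{"translation": [0,0,0.0016],"twist": 1,"hand": 0.1}]'

```text
time: 19.2
tool_pos: [0.6158, 0.0934, 0.177]
tool_rot: [-0.0, 0.188, 0.982, 0.001]
contact_force: [-3.2, 4.7, 2.0]
gripper_width: 0.203
grasp_force: 58.7
```

```bash
python3 d.py 0.6166 0.0922 0.178 21.7
```

```text
t 19.2 pos [0.6158 0.0934 0.177 ] yaw 158.31 tilt [-0.0007  0.0013] F [-3.24  4.66  1.99] T [0.548 0.522 0.034] grip 0.203 58.7 j6 -1.162
move mm tool [-1.2 -0.8 -1. ] twist rad 2.3843
```

apply_moves --targets '[{"translation": [0.006,0.004,0],"twist": 1,"hand": 0.1},{"translation": [0,0,0.001],"twist": 1,"hand": 0.1},{"translation": [0,0,0.0016],"twist": 1,"hand": 0.1},{"translation": [0,0,0.0016],"twist": 1,"hand": 0.1},{"translation": [0,0,0.0016],"twist": 1,"hand": 0.1},{"translation": [0,0,0.0016],"twist": 1,"hand": 0.1},{"translation": [0,0,0.0016],"twist": 1,"hand": 0.1},{"translation": [0,0,0.0016],"twist": 1,"hand": 0.1}]'

```text
time: 20.0
tool_pos: [0.6158, 0.0939, 0.1757]
tool_rot: [-0.0, 0.556, 0.831, 0.001]
contact_force: [-0.4, 3.1, -0.7]
gripper_width: 0.199
grasp_force: 58.6
```

```bash
python3 d.py 0.6166 0.0922 0.178 21.7; python3 - <<'E'
from h import *
a=cv2.imread("pics/side0.png")[180:255,180:265]
np.save("B0.npy",a)
H=cv2.imread("pics/knob.png")[:,300:]
b=grab_frame("side")[165:245,170:270,::-1]
o=np.hstack([cv2.resize(H[200:,:400],(400,200)),cv2.resize(cv2.resize(b,(500,400),interpolation=2)[200:,:400],(400,200))]);cv2.imwrite("pics/sp.png",o)
E
```

```text
t 20.0 pos [0.6158 0.0939 0.1757] yaw 112.47 tilt [0.0006 0.0014] F [-0.41  3.07 -0.72] T [0.557 0.107 0.037] grip 0.199 58.6 j6 -0.361
move mm tool [-1.9  0.1 -2.3] twist rad 1.5842
```

View pics/sp.png

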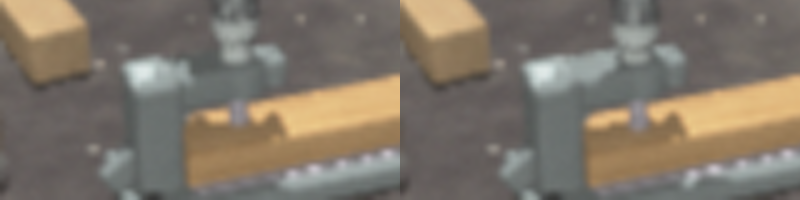

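Comparing the two crops, the spindle foot has sunk from about row 123 to row 128, so it is being driven. I'll carry on.

apply_moves --targets '[{"translation": [0.004,0,0.0016],"twist": 1,"hand": 0.1},{"translation": [0,0,0.0016],"twist": 1,"hand": 0.1},{"translation": [0,0,0.0016],"twist": 1,"hand": 0.1},{"translation": [0,0,0.0016],"twist": 1,"hand": 0.1},{"translation": [0,0,0.0016],"twist": 1,"hand": 0.1},{"translation": [0,0,0.0016],"twist": 1,"hand": 0.1},{"translation": [0,0,0.0016],"twist": 1,"hand": 0.1},{"translation": [0,0,0.0016],"twist": 1,"hand": 0.1}]'

```text
time: 20.85
tool_pos: [0.6161, 0.0941, 0.1746]
tool_rot: [0.0, 0.835, 0.55, 0.001]
contact_force: [1.3, 3.1, -1.2]
gripper_width: 0.2
grasp_force: 58.6
```

```bash
python3 d.py 0.6166 0.0922 0.178 21.7
```

```text
t 20.85 pos [0.6161 0.0941 0.1746] yaw 66.73 tilt [0.0021 0.001 ] F [ 1.32  3.09 -1.2 ] T [ 0.57  -0.218  0.032] grip 0.2 58.6 j6 0.438
move mm tool [-1.5  1.2 -3.4] twist rad 0.7858
```

apply_moves --targets '[{"translation": [0.003,0,0.002],"twist": 1,"hand": 0.1},{"translation": [0,0,0.002],"twist": 1,"hand": 0.1},{"translation": [0,0,0.0016],"twist": 1,"hand": 0.1},{"translation": [0,0,0.0016],"twist": 1,"hand": 0.1},{"translation": [0,0,0.0016],"twist": 1,"hand": 0.1}]'

```text
time: 21.35
tool_pos: [0.6166, 0.0941, 0.1745]
tool_rot: [0.0, 0.945, 0.326, 0.002]
contact_force: [1.0, 2.3, 2.0]
gripper_width: 0.201
grasp_force: 58.8
```

```bash
python3 d.py 0.6166 0.0922 0.178 21.7
```

```text
t 21.35 pos [0.6166 0.0941 0.1745] yaw 38.08 tilt [0.0031 0.0004] F [1.03 2.32 1.98] T [ 0.409 -0.148  0.058] grip 0.201 58.8 j6 0.938
move mm tool [-1.2  1.4 -3.5] twist rad 0.2858
```

apply_moves --targets '[{"translation": [0,0,0.0016],"twist": 1,"hand": 0.1},{"translation": [0,0,0.0016],"twist": 1,"hand": 0.1},{"translation": [0,0,0.0016],"twist": 1,"hand": 0.1}]'

```text
time: 21.65
tool_pos: [0.6169, 0.0939, 0.1744]
tool_rot: [0.0, 0.983, 0.181, 0.002]
contact_force: [1.0, 1.5, 2.7]
gripper_width: 0.203
grasp_force: 58.9
```

```bash
python3 d.py 0.6166 0.0922 0.178 21.7
```

```text
t 21.65 pos [0.6169 0.0939 0.1744] yaw 20.89 tilt [0.0037 0.0001] F [1.01 1.48 2.65] T [ 0.325 -0.118  0.087] grip 0.203 58.9 j6 1.238
move mm tool [-0.8  1.5 -3.6] twist rad -0.0142
```

apply_moves --targets '[{"translation": [0,0,-0.003],"twist": 0.5,"hand": 0.1},{"translation": [0,0,-0.001],"twist": 1,"hand": 0.1},{"translation": [0,0,0],"twist": 0.5,"hand": 0.1}]'

```text
time: 21.95
tool_pos: [0.6168, 0.0937, 0.1745]
tool_rot: [0.0, 0.997, 0.083, 0.002]
contact_force: [2.3, 1.6, 1.3]
gripper_width: 0.207
grasp_force: 58.7
```

```bash
python3 d.py 0.6166 0.0922 0.178 21.7; python3 - <<'E'
from h import *
b=grab_frame("side")[195:230,185:245,::-1]
cv2.imwrite("pics/nip.png",cv2.resize(b,(720,420),interpolation=2))
E
```

```text
t 21.95 pos [0.6168 0.0937 0.1745] yaw 9.5 tilt [ 0.0037 -0.0002] F [2.33 1.57 1.3 ] T [ 0.253 -0.312  0.051] grip 0.207 58.7 j6 1.437
move mm tool [-0.5  1.5 -3.5] twist rad -0.213
```

View pics/nip.png

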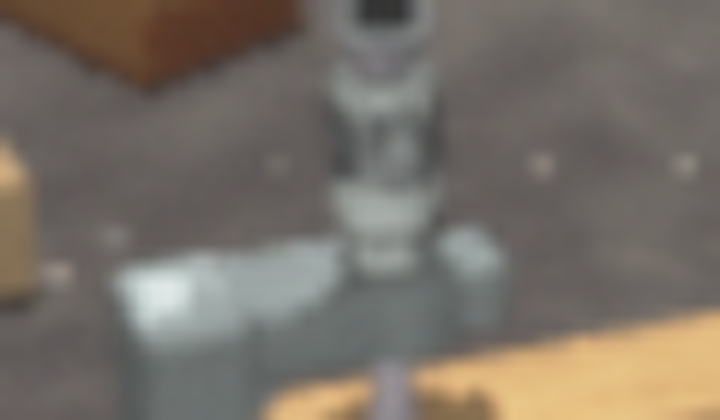

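The TCP has stayed at 0.1745 for the last ~1 rad of turning, and the moment sits near 0.06 N m. So the spindle has nipped and the ratchet has slipped about 1 rad. I'll release and retreat.

apply_moves --targets '[{"translation": [0,0,0],"twist": 0,"hand": 0.5},{"translation": [0,0,0],"twist": 0,"hand": 0.8},{"translation": [0,0,0],"twist": 0,"hand": 0.8},{"translation": [0,0,-0.2],"twist": 0,"hand": 0.8},{"translation": [0,0,-0.4],"twist": 0,"hand": 0.8},{"translation": [-0.4,0,-0.2],"twist": 0,"hand": 0.8},{"translation": [-0.4,0,0],"twist": 0,"hand": 0.8},{"translation": [-0.4,0,0],"twist": 0,"hand": 0.8}]'

```text
time: 22.8
tool_pos: [0.4965, 0.0737, 0.255]
tool_rot: [0.0, 0.996, 0.084, 0.001]
contact_force: [-0.0, -1.2, 0.6]
gripper_width: 0.797
grasp_force: 0.0
```

apply_moves --targets '[{"translation": [-0.4,0.2,0],"twist": 0,"hand": 0.8},{"translation": [-0.2,0.3,0],"twist": 0,"hand": 0.8},{"translation": [0,0.4,0],"twist": 0,"hand": 0.8},{"translation": [0,0.4,0],"twist": 0,"hand": 0.8},{"translation": [0,0.4,0],"twist": 0,"hand": 0.8},{"translation": [0,0.4,0],"twist": 0,"hand": 0.8},{"translation": [0,0,0],"twist": 0,"hand": 0.8}]'

```text
time: 23.5
tool_pos: [0.4729, -0.1467, 0.2539]
tool_rot: [0.001, 0.997, 0.081, -0.0]
contact_force: [-0.0, 0.9, -0.1]
gripper_width: 0.801
grasp_force: 0.0
```

```bash
python3 - <<'E'
from h import *
A=grab_frame("top");B=grab_frame("side")
a=A[90:240,180:300,::-1];b=B[165:265,160:300,::-1]
a=cv2.resize(a,(360,450),interpolation=2);b=cv2.resize(b,(440,314),interpolation=2)
o=np.zeros((450,800,3),np.uint8);o[:,:360]=a;o[:314,360:]=b;cv2.imwrite("pics/end.png",o)
im=A.astype(int)
m=((im[...,0]>im[...,2]+45)&(im[...,0]>130)).astype(np.uint8);m[:,:210]=0;m[:,275:]=0;m[:120]=0;m[:, :][225:]=0
n,l,s,c=cv2.connectedComponentsWithStats(m);i=1+s[1:,4].argmax();ys,xs=np.nonzero(l==i)
W=at_z("top",np.c_[xs,ys],.038)[:,:2]*1000
r=np.deg2rad(21.7);U=W@[np.cos(r),np.sin(r)]-606.7;V=W@[-np.sin(r),np.cos(r)]+142
print("gauge x",U.min(),"y",[(V[(U>a)&(U<a+20)].min().round(1),V[(U>a)&(U<a+20)].max().round(1)) for a in(-125,-100,-75,-50)])
for q in("pencil","tape_measure","sanding_block"): print(q,[np.round(x["point"],3) for x in recognise("top",q)][:1])
E
```

```text
gauge x -131.5696028551854 y [(np.float64(-23.9), np.float64(22.9)), (np.float64(-22.6), np.float64(22.5)), (np.float64(-22.2), np.float64(22.7)), (np.float64(-22.2), np.float64(22.8))]
pencil [array([0.489, 0.29 , 0.009])]
tape_measure []
sanding_block [array([ 0.729, -0.237,  0.038])]
```

View pics/end.png

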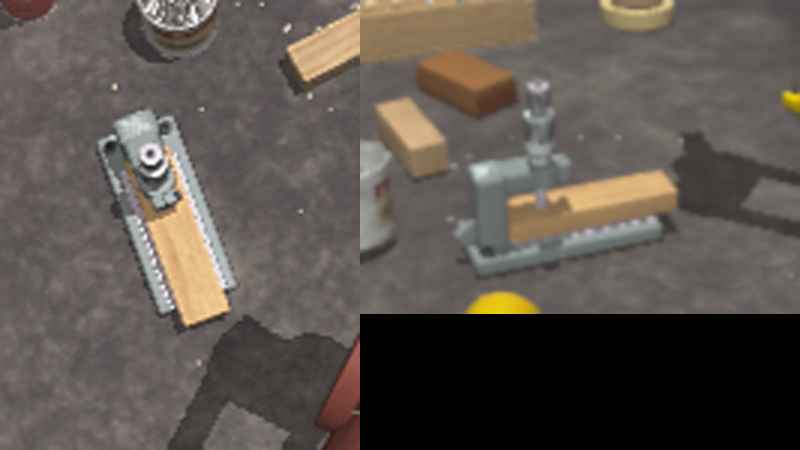

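The strip is home: its rear end is at gauge x = -131.6 mm, and it is centred and straight. The spindle is down on it and the arm is clear, so I'll hand in.

```bash
python3 -c "
from plant import *
print(job_done())"
```

```text
the job is handed in; nothing more can be done
None
```

I handed the job in with the strip home and nipped, the ratchet slipped about 1 rad by my estimate, and the arm clear; the pencil and sanding block read unmoved, the tape measure wasn't picked up in the last check though the arm never went near it, and no verdict came back.

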